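Tilt the drawing board to the marked angle

TASK

Raise the little wooden drawing board by its black handle bar until the board is parallel to the red pointer at its side, and leave it standing there by itself. Do not shift the red pointer, and leave the mug of brushes, the ink jar and the paint palette where they are.

Things in the scene. Friction and masses are not known exactly. Their poses are not given: they have to be found in the camera images.
- stand: fixed wooden stand of the drawing board, a low frame 200 mm (x) by 260 mm (y), 22 mm high. Origin on the desk under its centre. Its x axis points from the board's handle edge towards its hinge edge, z up; its y axis runs along the hinge, and the red pointer is on its +y side.
- board (a joint): angle of the drawing board above level, rad: 0 is flat, grows as the handle edge is lifted; stops at 1.3. The stiff hinge holds the board wherever it is left (about 6 to 10 N at the handle moves it). The board is pale wood, 190 mm from hinge to edge, 280 mm wide, 12 mm thick, with a paper sheet showing a flower study.
- board_hinge (a point): the middle of the hinge line, 50 mm above the desk, at (100, 0, 50) mm in the stand's frame; the hinge line runs along the stand's y.
- board_handle (a point): the middle of the handle bar: a round black bar, 14 mm in diameter, parallel to the hinge line, 240 mm from it and in the plane of the board. 136 mm of it are free between the two steel arms to the board; clear gap of 43 mm between bar and board. The point moves with the board.
- pointer (a joint): angle of the red pointer above level, rad, in the same sense as the board's angle: it marks the wanted angle (0.5 to 1.1 rad). Held only by light friction.
- pointer_tip (a point): free tip of the red pointer, a straight bar 190 mm long, 12 mm wide and 8 mm thick, pivoted on the same hinge line, 167 mm from the board's middle on the stand's +y side, beside a grey quadrant scale.
- mug: loose cream mug with brushes standing in it, 80 mm in diameter, 90 mm high, 170 mm with the brushes; origin at the centre of its underside.
- ink: loose blue ink jar with black cap, 48 mm in diameter, 70 mm high; origin at the centre of its underside.
- palette: loose white paint palette with coloured pans, 100 by 210 by 12 mm, long side along its y; origin at the centre of its underside.

How it is judged (in metres and radians):
At the end, for the whole second after the job is handed in: The board stands still within 0.09 rad (about 5 degrees) of the red pointer's angle; the pointer's tip is within 15 mm and the mug, ink jar and palette within 25 mm of where they began (angle between the x axis of board_handle and the x axis of pointer_tip, either way round below 0.09 rad and velocity of joint board between -0.03 and 0.03 rad/s and distance of pointer_tip from where it was at the start of the episode below 0.015 m and distance of each of mug, ink, palette from where it was at the start of the episode below 0.025 m); the robot touches nothing.
It fails at once if the red pointer is shifted (its tip by more than 15 mm) (distance of pointer_tip from where it was at the start of the episode above 0.015 m).
It fails at once if the mug, the ink jar or the palette is moved by more than 25 mm (distance of any of mug, ink, palette from where it was at the start of the episode above 0.025 m).
It fails at once if the mug or the ink jar is tipped over (angle between any of mug, ink's own z axis and vertical above 0.6 rad).
It also fails if it takes over 38 s, if anything falls off the work surface, if the arm or the gripper's body presses on something with over 40 N, if the wrist force passes 120 N, or if a joint passes its speed limit or range.

ROBOT

A 7-joint arm with a two-finger parallel gripper is mounted at the origin on the work surface. World frame = base frame: x ahead of the robot, y to its left, z up, the work surface at z = 0. Lengths are in mm, angles in degrees, forces in N, time in s.
With the tool pointing down it reaches from about 425 to 1025 mm from the base axis. Payload 9.4 kg.
Tool frame: the origin (TCP) lies on the centre line of the jaws, within the pads' length; the fingertips stand 19 mm ahead of it and the grasp point (between the pads) is the TCP; z points along the fingers, y is the line along which they close (so a half turn about z gives the same grasp; the last joint's range is limited). The gripper opens to 93 mm and grips with 3 to 60 N. Pads are 15 mm wide; open, the fingers measure 128 mm over their backs; the gripper's body (75 mm by 188 mm) begins 65 mm behind the grasp point.
Start: joints at [69.517, 34.337, -0.143, 91.639, 0.103, 54.024, -4.572], TCP at [200.904, -696.607, 204.418] pointing down, gripper open.
Joint ranges: [-147.43, 147.43], [-19.82, 112.94], [-74.19, 73.91], [6.32, 146.72], [-59.91, 239.91], [6.04, 106.73], [-150.56, 150.56]. Speed limits (degrees/s): [127.2, 127.2, 172.46, 172.46, 180, 180, 180].

INTERFACE

Orientations are given as [roll, pitch, yaw] about the fixed x, y, z axes, in that order (R = Rz(yaw) Ry(pitch) Rx(roll)).
In Python, from workcell import bot gives the robot as it stands.
- The arm moves only by the tool play_rows, never from a script. Its argument "series" is one flat list of numbers, 5 for each row, row after row: the opening, from 0 (shut) to 1 (fully open), then the shift along the tool's x, y, z in cm, then the turn about the tool's z in degrees. A call has exactly 10 rows; each row shifts and turns the commanded pose from where the row before left it, along the tool's axes as they then stand; what a row does not reach is not made up. A row lasts 1/10 s, in which the tool goes at most 50 mm and 8.59 degrees, less where a joint would pass 70% of its speed; a pose out of reach is approached as far as the arm can. A call is refused whole if a number of a shift passes 5 or a number of a turn 8.59, either way. A call with a gripper value outside its range is refused whole. The fingers move at their own pace and stop on an object; "force" is the grip in N (left out, the last holds). Time passes only in rows, so rows that do not move let the fingers close, or fill a call up. It gives the time, the measured TCP pose, the force, the opening and the grip force at its end, in the units of the state.
- bot.sense(): the state, without advancing time (a new reading comes with each control period).
- bot.snapshot(name): name is "scene" or "side" or "wrist"; returns a dict with "color" (480x640x3 uint8, blue, green, red), "depth" (480x640 float32, mm along the optical axis (not along the pixel's ray), 0 where there is no reading), "mtx" (3x3 intrinsics, pixels), "view" (4x4, takes a point from world to camera coordinates); the wrist camera has in their place "T_tool_cam" (4x4, takes a point from camera to tool coordinates, whose origin is the TCP and whose axes are the flange's). Camera axes: x right, y down, z forward; pixel columns grow to the right and rows downward; lengths in mm; the calibration is good to about 2 mm. A picture is of the moment at which its call begins: read the wrist's pose just before it.
- bot.sign_off(): hands the job in; it is judged then, once.
The state is a dict: "t": time; "q": joint angles; "qvel": joint speeds; "joint_efforts": joint torques, N m; "tool_pos": TCP position; "tool_rot": TCP orientation; "force": force on the tool from outside, world axes, zero at the start; "torque": the same for the moment, N m; "opening": opening from 0.0 (shut) to 1.0 (fully open); "grip_force": force on a finger pad.
Only numpy, scipy, OpenCV 4.12 (cv2) and the standard library are available. Lean on these libraries where they do the work, as an engineer would, in place of code of your own. Each camera call takes 0.05 s, during which the arm holds its last target. There are 200 camera calls.

## Working session

There is one attempt and no reset: what is moved stays moved. The work goes in short steps, Python scripts to look and compute and a tool call to move; the robot and the scene stay as the last step left them, time stands still between calls to the robot, and variables do not carry over. Pictures are saved under pics/ and viewed, at most 10 in all, crops included, and the job is handed in when it is done.

Besides the shell and the picture viewer there is one more tool, called in YAML: its name, and indented under it one key for each argument. play_rows: Moves the arm, as the interface text tells. Its arguments: {"type":"object","properties":{"series":{"type":"array"},"force":{"type":"number"}},"required":["series"]}

```bash
mkdir -p pics; cat > h.py <<'E'
import numpy as np,cv2
from workcell import bot
def snap(n):
    s=bot.snapshot(n); np.savez(f'{n}.npz',**s); return s
def cloud(s):
    v,u=np.mgrid[:480,:640]; d=s['depth'].astype(float)
    P=np.stack([u,v,np.ones_like(u)],-1)@np.linalg.inv(s['mtx']).T*d[...,None]
    T=np.linalg.inv(s['view']); return P@T[:3,:3].T+T[:3,3]
E
python3 - <<'E'
from h import *
print(bot.sense())
for n in ('scene','side'):
    s=snap(n); cv2.imwrite(f'pics/{n}0.png',s['color']); print(s['view'])
E
```

```text
{'t': 0.0, 'q': array([69.51525013, 34.38492923, -0.14550973, 91.6818251 ,  0.10313389,
       54.02445429, -4.57460829]), 'qvel': array([ 0.02920828, -0.0836233 ,  0.01006558,  0.01036341,  0.0302498 ,
        0.05633885,  0.04769272]), 'joint_efforts': array([ 1.24963699e-04, -7.65100336e+01,  1.49773087e+00, -2.52362716e+01,
       -5.23296255e-02,  1.67499448e-02,  1.39305785e-04]), 'tool_pos': array([ 200.76417428, -696.09881124,  203.54927857]), 'tool_rot': array([-1.79909305e+02,  8.45041014e-03,  1.60909487e+01]), 'force': array([ 0.01777082, -0.3037532 , -0.3328732 ]), 'torque': array([-0.00750688, -0.04001362,  0.00729687]), 'grip_force': 0.0, 'opening': 1.001545927721792}
[[ 1.58687262e-01  9.87328757e-01 -5.28324776e-04 -1.44394969e+02]
 [ 5.71956822e-01 -9.23632393e-02 -8.15067129e-01 -2.89361656e+02]
 [-8.04788013e-01  1.29038592e-01 -5.79366288e-01  1.48565760e+03]
 [ 0.00000000e+00  0.00000000e+00  0.00000000e+00  1.00000000e+00]]
[[ 8.01209088e-01 -5.98382811e-01 -1.41771881e-03 -4.38311458e+02]
 [-3.52598713e-01 -4.70197773e-01 -8.09066253e-01  2.80530510e+02]
 [ 4.83464730e-01  6.48731120e-01 -5.87715738e-01  6.78535943e+02]
 [ 0.00000000e+00  0.00000000e+00  0.00000000e+00  1.00000000e+00]]
```

View pics/scene0.png

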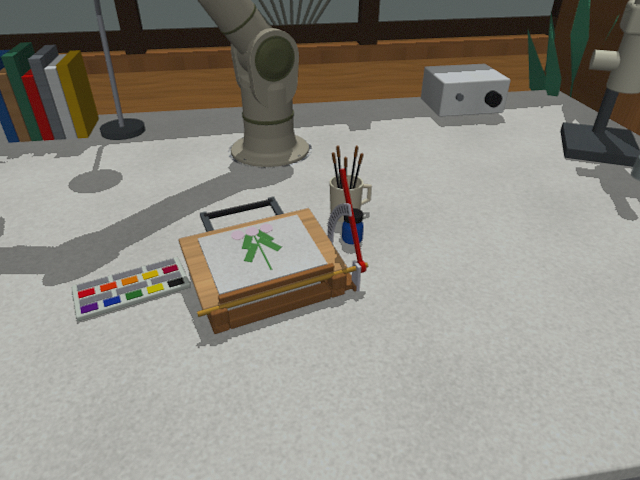

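View pics/side0.png

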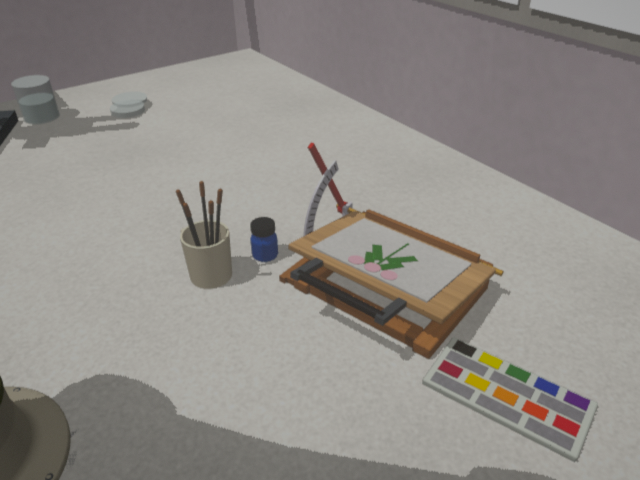

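Scene view: handle bar about (205–280, 210), hinge edge about (200,310)–(360,267), pointer from (362,267) to tip (345,170). Side view: bar from (305,275) to (395,312), pointer from (343,208) to tip (312,147). Mug and ink jar stand on the pointer's side, nearer the robot; palette on the other side.

```bash
cat > m.py <<'E'
from h import *
def pts(n,box,f):
    s=dict(np.load(n+'.npz')); C=cloud(s); c=s['color'].astype(int); m=np.zeros((480,640),bool)
    x0,y0,x1,y1=box; m[y0:y1,x0:x1]=1
    m&=f(c[...,0],c[...,1],c[...,2])&(s['depth']>0)
    return C[m]
def ends(P,lab):
    for _ in range(2):
        c=np.median(P,0); U,S,V=np.linalg.svd(P-P.mean(0),full_matrices=False); c=P.mean(0); d=V[0]; t=(P-c)@d
        r=np.linalg.norm(P-c-np.outer(t,d),axis=1); P=P[r<15]
    c=P.mean(0);d=np.linalg.svd(P-c,full_matrices=False)[2][0]; t=(P-c)@d
    print(lab,len(P),'mean',c.round(1),'dir',d.round(3),'ends',(c+d*t.min()).round(1),(c+d*t.max()).round(1))
    return c,d
if __name__=='__main__':
    red=lambda b,g,r:(r>90)&(g<70)&(b<70)&(r>2.5*g)&(r>2.5*b)
    blk=lambda b,g,r:(r<60)&(g<60)&(b<60)
    ends(pts('scene',(335,160,372,262),red),'ptr scene')
    ends(pts('side',(300,138,352,204),red),'ptr side')
    for n,b in (('scene',(208,198,278,222)),('side',(310,268,388,322))):
        P=pts(n,b,blk); P=P[P[:,2]>25]; ends(P,'bar '+n)
    # board plane from paper/wood
    for n,b in (('scene',(225,235,310,275)),('side',(350,235,430,280))):
        P=pts(n,b,lambda b,g,r:b>120); c=P.mean(0); V=np.linalg.svd(P-c,full_matrices=False)[2]; nn=V[2]*np.sign(V[2][2]); print('board',n,c.round(1),nn.round(3))
    # objects
    for n,b,l in (('side',(180,225,232,290),'mug'),('side',(248,216,280,262),'ink'),('side',(420,340,600,455),'pal'),('scene',(70,255,190,320),'pal2'),('scene',(330,180,362,212),'mug2'),('scene',(340,208,365,245),'ink2')):
        P=pts(n,b,lambda b,g,r:b>-1); P=P[P[:,2]>7]; print(l,P.min(0).round(),P.max(0).round(),np.median(P,0).round())
    for n,b in (('scene',(200,265,365,320)),('side',(495,262,505,276))):
        P=pts(n,b,lambda b,g,r:(r>150)&(b<60)&(g>90)); ends(P,'rod '+n)
E
python3 m.py
```

```text
ptr scene 318 mean [633.2 111.6 143.7] dir [ 0.464  0.126 -0.877] ends [592.5 100.5 220.7] [675.5 123.1  63.8]
ptr side 9 mean [586.3  97.4 216.2] dir [-0.79  -0.563 -0.244] ends [588.5  99.  216.9] [582.8  95.  215.1]
bar scene 344 mean [496.4 -95.7  95.3] dir [ 0.268 -0.963 -0.001] ends [477.  -26.1  95.4] [ 515.1 -162.8   95.3]
bar side 671 mean [ 491.2 -115.1   95.3] dir [ 0.267 -0.964 -0.   ] ends [473.5 -51.3  95.3] [ 509.5 -181.2   95.3]
board scene [642.9 -50.   74.8] [0.163 0.044 0.986]
board side [624.3 -65.5  76.1] [0.169 0.045 0.985]
mug [366. 108.   7.] [446. 213. 127.] [397. 125.  65.]
ink [487. 117.   7.] [533. 163.  73.] [504. 129.  46.]
pal [ 531. -434.    7.] [ 690. -190.   25.] [ 606. -331.   13.]
pal2 [ 533. -433.    7.] [ 692. -196.   83.] [ 622. -322.   15.]
mug2 [372.  86.  18.] [647. 192. 203.] [440. 128.  82.]
ink2 [425.  94.   7.] [661. 184. 166.] [533. 129.  67.]
rod scene 69 mean [728.9 -63.   57. ] dir [ 0.264 -0.964 -0.001] ends [681.2 111.2  57.2] [ 759.9 -175.9   56.8]
rod side 4 mean [ 754.7 -178.3   54. ] dir [ 0.407 -0.909 -0.088] ends [ 753.  -174.4   54.3] [ 756.4 -181.9   53.6]
```

play_rows:
  series: [0.4,0,0,0,-8.5,0.4,0,0,0,-8.5,0.4,0,0,0,-8.5,0.4,0,0,0,-8.5,0.4,0,0,0,-8.5,0.4,0,0,0,-8.5,0.4,0,0,0,-8.5,0.4,0,0,0,-8.5,0.4,0,0,0,-8.5,0.4,0,0,0,-8.5]

```text
t: 1.1
tool_pos: [200.7, -696.4, 203.9]
tool_rot: [-180.0, -0.0, 101.4]
force: [0.6, 0.1, -0.9]
opening: 0.401
grip_force: 0.0
```

play_rows:
  series: [0.4,0,0,0,-4.4,0.4,2.5,2.2,0,0,0.4,2.5,2.2,0,0,0.4,2.5,2.2,0,0,0.4,2.5,2.2,0,0,0.4,2.5,2.2,0,0,0.4,2.5,2.2,0,0,0.4,2.5,2.2,0,0,0.4,2.5,2.2,0,0,0.4,2.5,2.2,0,0]

```text
t: 2.1
tool_pos: [331.8, -425.6, 204.2]
tool_rot: [-180.0, -0.0, 105.5]
force: [1.6, -1.0, 0.3]
opening: 0.397
grip_force: 0.0
```

play_rows:
  series: [0.4,2.5,2.2,0,0,0.4,2.5,2.2,0,0,0.4,2.5,2.2,0,0,0.4,2.5,2.2,0,0,0.4,2.5,2.2,0,0,0.4,2.5,2.2,0,0,0.4,2.5,2.2,0,0,0.4,2.5,2.2,0,0,0.4,2.5,2.2,0,0,0.4,0,0,0,0]

```text
t: 3.1
tool_pos: [464.3, -153.0, 204.6]
tool_rot: [179.9, -0.1, 105.8]
force: [-0.2, 0.3, -0.5]
opening: 0.401
grip_force: 0.0
```

play_rows:
  series: [0.4,1.7,1.4,0,0,0.4,1.6,1.4,0,0,0.4,1.6,1.3,0,0,0.4,0,0,1,0,0.4,0,0,1,0,0.4,0,0,1,0,0.4,0,0,0,0,0.4,0,0,0,0,0.4,0,0,0,0,0.4,0,0,0,0]

```text
t: 4.1
tool_pos: [488.9, -99.3, 174.7]
tool_rot: [180.0, 0.0, 105.5]
force: [0.3, 0.1, -0.2]
opening: 0.398
grip_force: 0.0
```

```bash
python3 - <<'E'
from h import *
from scipy.spatial.transform import Rotation as R
st=bot.sense(); s=bot.snapshot('wrist')
T=np.eye(4);T[:3,:3]=R.from_euler('xyz',st['tool_rot'],degrees=True).as_matrix();T[:3,3]=st['tool_pos']
s['view']=np.linalg.inv(T@s['T_tool_cam']); np.savez('wrist.npz',**s); cv2.imwrite('pics/w1.png',s['color'])
C=cloud(s); c=s['color'].max(-1); print(st['tool_pos'],s['T_tool_cam'].round(2))
m=(c<60)&(s['depth']>0)&(C[...,2]>80)&(C[...,2]<110)
ys=np.array([-0.267,0.964]);xs=np.array([.964,.267]); P=C[m]; L=(P[:,:2]-[491,-94.5])@np.c_[xs,ys]
k=(abs(L[:,0])<14); print(k.sum(),np.percentile(L[k],[1,50,99],axis=0).round(1),np.percentile(P[k][:,2],[2,50,98]).round(1))
t=k&(P[:,2]>np.percentile(P[k][:,2],80));print('crest',L[t].mean(0))
E
```

```text
[488.91393854 -99.2569794  174.70889589] [[ 0.0000e+00 -9.7000e-01 -2.6000e-01  7.2940e+01]
 [ 1.0000e+00  0.0000e+00 -0.0000e+00 -1.2000e-01]
 [ 0.0000e+00 -2.6000e-01  9.7000e-01 -1.8161e+02]
 [ 0.0000e+00  0.0000e+00  0.0000e+00  1.0000e+00]]
3742 [[-10.7 -84.5]
 [ -1.2  -7. ]
 [ 12.4  69. ]] [93.5 97.8 99.7]
crest [-1.29953416 -6.57068763]
```

View pics/w1.png

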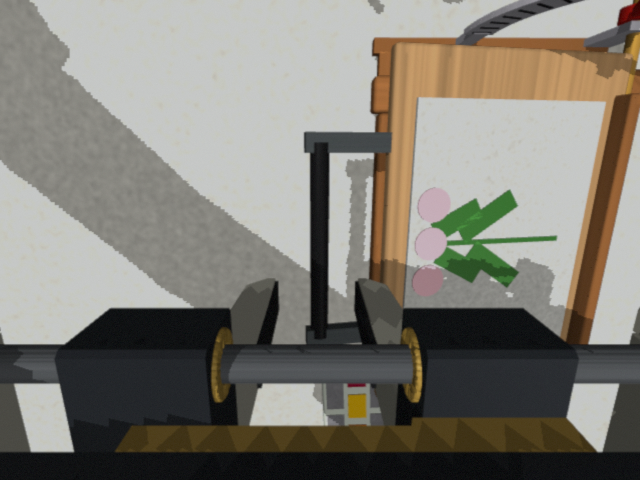

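Wrist view: the bar (col ~320, rows 145–325) is centred between the fingers, with the hinge-side finger above the gap to the board. Descend and grip.

play_rows:
  series: [0.4,0,0.2,1.5,0,0.4,0,0,1.5,0,0.4,0,0,1.5,0,0.4,0,0,1.5,0,0.4,0,0,1.0,0,0.4,0,0,0.8,0,0.4,0,0,0.5,0,0.4,0,0,0,0,0.4,0,0,0,0,0.4,0,0,0,0]
  force: 25

```text
t: 5.15
tool_pos: [491.0, -98.5, 91.8]
tool_rot: [180.0, 0.0, 105.5]
force: [-0.0, 0.4, 0.1]
opening: 0.402
grip_force: 0.0
```

play_rows:
  series: [0.05,0,0,0,0,0.05,0,0,0,0,0.05,0,0,0,0,0.05,0,0,0,0,0.05,0,0,0,0,0.05,0,0,0,0,0.05,0,0,0,0,0.05,0,0,0,0,0.05,0,0,0,0,0.05,0,0,0,0]
  force: 25

```text
t: 6.15
tool_pos: [490.7, -98.5, 91.4]
tool_rot: [-180.0, -0.0, 105.5]
force: [0.6, -0.4, 0.0]
opening: 0.053
grip_force: 0.0
```

```bash
python3 - <<'E'
from h import *
a=snap('scene')['color'][150:330,150:390]; b=snap('side')['color'][180:380,240:520]
cv2.imwrite('pics/g.png',np.hstack([cv2.resize(a,(400,300)),cv2.resize(b,(400,300))]))
print(bot.sense())
E
python3 m.py
```

```text
{'t': 6.25, 'q': array([ 21.77186488,  30.75293353, -23.72266415, 125.48336508,
        25.66916301,  28.35750802,  -6.35338348]), 'qvel': array([ 0.03640811, -0.02226505,  0.06459513, -0.02792328, -0.01119775,
        0.03217259,  0.00888609]), 'joint_efforts': array([-1.71703821e-03, -5.80653727e+01, -3.94827247e+00, -1.33348051e+01,
       -3.11720080e-02,  7.46529491e-03,  9.88942065e-05]), 'tool_pos': array([490.69213528, -98.49029928,  91.39737151]), 'tool_rot': array([-1.79996193e+02,  6.64590866e-04,  1.05489468e+02]), 'force': array([ 0.45665457,  0.5029234 , -0.68574532]), 'torque': array([-0.03530518, -0.14380577, -0.02251841]), 'grip_force': 0.0, 'opening': 0.0504746004648536}
ptr scene 334 mean [633.3 111.5 143.1] dir [ 0.464  0.126 -0.877] ends [592.3 100.4 220.5] [675.3 122.9  63.7]
  return _methods._mean(a, axis=axis, dtype=dtype,
  ret = um.true_divide(
m.py:9: RuntimeWarning: Mean of empty slice.
  c=np.median(P,0); U,S,V=np.linalg.svd(P-P.mean(0),full_matrices=False); c=P.mean(0); d=V[0]; t=(P-c)@d
Traceback (most recent call last):
  File "m.py", line 18, in <module>
    ends(pts('side',(300,138,352,204),red),'ptr side')
    ~~~~^^^^^^^^^^^^^^^^^^^^^^^^^^^^^^^^^^^^^^^^^^^^^^
  File "m.py", line 9, in ends
    c=np.median(P,0); U,S,V=np.linalg.svd(P-P.mean(0),full_matrices=False); c=P.mean(0); d=V[0]; t=(P-c)@d
                                                                                           ~^^^
IndexError: index 0 is out of bounds for axis 0 with size 0
```

View pics/g.png

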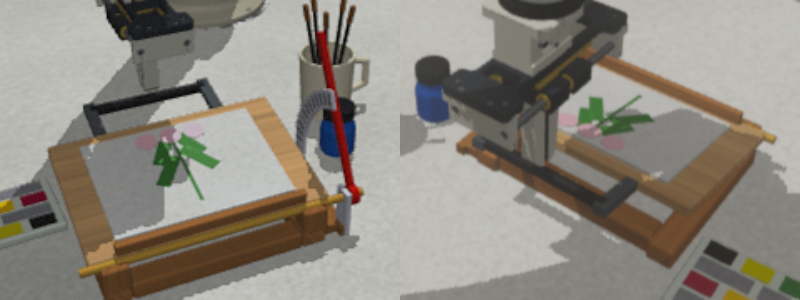

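```bash
python3 - <<'E'
from h import *
t=np.array([490.7,-98.5])
ims=[]
for n,(x,y) in (('scene',(200,160)),('side',(300,210))):
    s=dict(np.load(n+'.npz')); im=s['color'].copy(); C=cloud(s)
    big=cv2.resize(im[y:y+100,x:x+100],(400,400),interpolation=cv2.INTER_CUBIC)
    for z,col in ((72.4,(0,0,255)),(91.4,(0,255,0))):
        p=s['mtx']@(s['view']@np.r_[t,z,1])[:3]; p=p[:2]/p[2]; print(n,z,p.round(1))
        cv2.circle(big,tuple(int(v) for v in ((p-[x,y])*4)),4,col,1)
    ims.append(big)
    m=(s['color'].max(-1)<60)&(C[...,2]>40)&(C[...,2]<130)
    L=(C-np.r_[491,-94.5,0])[...,:2]@np.array([[.964,-.267],[.267,.964]]); 
    for lo in (-60,-40,35,55):
        k=m&(abs(L[...,0])<25)&(L[...,1]>lo)&(L[...,1]<lo+15)
        print(n,lo,k.sum(),np.percentile(C[k][:,2],[2,50,98]).round(1) if k.any() else '',L[k].mean(0).round(1))
cv2.imwrite('pics/z.png',np.hstack(ims))
E
```

```text
scene 72.4 [240.  216.5]
scene 91.4 [239.2 209. ]
scene -60 43 [ 88.5  96.5 100.5] [  4.5 -52.5]
scene -40 41 [89.1 96.2 99.9] [  4.9 -32.6]
scene 35 34 [ 89.8  95.4 100.2] [ 5.3 42.2]
scene 55 33 [ 87.5  95.7 100.7] [ 5.5 62.1]
side 72.4 [337.1 303.1]
side 91.4 [337.2 293.2]
side -60 89 [90.6 96.1 99. ] [ -5.6 -52.8]
side -40 77 [90.9 96.1 98.8] [ -5.6 -32.5]
side 35 38 [91.1 94.3 97.7] [-7.4 42.6]
side 55 17 [90.8 94.2 97. ] [-7.6 58.5]
```

View pics/z.png

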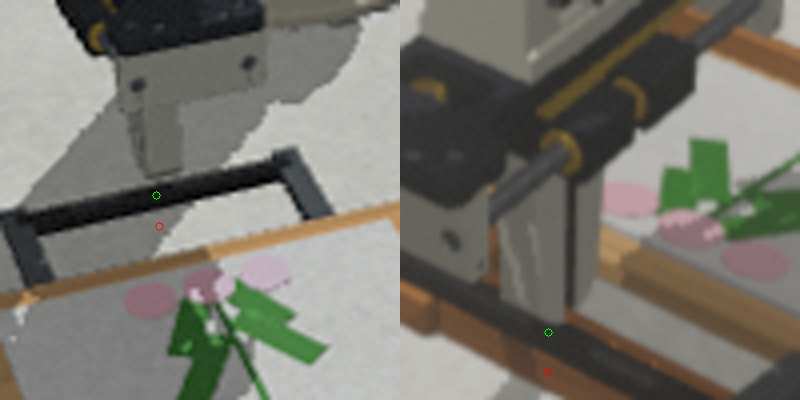

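```bash
python3 - <<'E'
from h import *
for n in ('scene','side'):
    s=dict(np.load(n+'.npz')); C=cloud(s)
    D=C-np.r_[490.7,-98.5,0]; L=D[...,:2]@np.array([[.964,-.267],[.267,.964]])
    k=(abs(L[...,0])<40)&(abs(L[...,1])<14)&(C[...,2]>98)&(s['color'].min(-1)>70)&(C[...,2]<150)
    print(n,k.sum(),'z',np.percentile(C[k][:,2],[0,1,5,20]).round(1),'L',np.percentile(L[k],[2,25,50,75,98],axis=0).round(1).tolist())
st=bot.sense();s=bot.snapshot('wrist');s['view']=np.linalg.inv(s['T_tool_cam']);C=cloud(s)
k=(abs(C[...,0])<15)&(abs(C[...,1])<40)&(s['color'].min(-1)>50)&(s['depth']>0)
P=C[k];print(len(P));h=np.histogram(P[:,2],np.arange(-80,100,5));print([(int(z),int(c)) for z,c in zip(h[1],h[0]) if c])
q=P[P[:,2]<0];print(q.min(0),q.max(0))
E
```

```text
scene 186 z [ 98.9  99.2 110.4 119.7] L [[-11.3, -7.7], [10.4, -6.6], [17.0, -1.8], [18.6, 4.7], [21.6, 10.5]]
side 459 z [104.9 107.5 112.5 120.2] L [[-20.1, -10.1], [-18.3, -9.0], [-13.2, -8.4], [4.6, -2.4], [14.8, 7.6]]
4987
[(-80, 6), (-75, 19), (-70, 30), (-65, 69), (-60, 74), (-55, 66), (-50, 305), (-45, 333), (-40, 290), (-35, 264), (-30, 236), (-25, 185), (-20, 80), (-10, 3), (-5, 36), (85, 1323), (90, 1536)]
[  -8.84359242  -17.93180611 -102.30743864] [14.79676277 17.85063233 -1.02023179]
```

The close-up shows the closed fingertips (scene ≈(239,204)) ending just above the bar. Depth gives tip z ≈ 107 mm, about 35 mm higher than the stated tool geometry implies. I'll reopen, go 32 mm lower and grip again.

play_rows:
  series: [0.4,0,0,0,0,0.4,0,0,0,0,0.4,0,0,0,0,0.4,0,0,0,0,0.4,0,0,0.8,0,0.4,0,0,0.8,0,0.4,0,0,0.8,0,0.4,0,0,0.8,0,0.4,0,0,0,0,0.4,0,0,0,0]

```text
t: 7.3
tool_pos: [490.5, -98.3, 59.0]
tool_rot: [-180.0, -0.0, 105.5]
force: [-0.6, 0.2, 0.1]
opening: 0.399
grip_force: 0.0
```

play_rows:
  series: [0.05,0,0,0,0,0.05,0,0,0,0,0.05,0,0,0,0,0.05,0,0,0,0,0.05,0,0,0,0,0.05,0,0,0,0,0.05,0,0,0,0,0.05,0,0,0,0,0.05,0,0,0,0,0.05,0,0,0,0]
  force: 25

```text
t: 8.3
tool_pos: [491.0, -98.5, 59.5]
tool_rot: [180.0, 0.0, 105.5]
force: [1.3, -0.4, 4.2]
opening: 0.142
grip_force: 25.0
```

play_rows:
  series: [0.05,0,0.2,-1.03,0,0.05,0,0.25,-1.02,0,0.05,0,0.29,-1.0,0,0.05,0,0.34,-0.99,0,0.05,0,0.38,-0.98,0,0.05,0,0.42,-0.96,0,0.05,0,0.46,-0.94,0,0.05,0,0.5,-0.92,0,0.05,0,0.54,-0.9,0,0.05,0,0.58,-0.87,0]

```text
t: 9.3
tool_pos: [527.0, -88.5, 155.8]
tool_rot: [-179.7, 0.0, 105.5]
force: [-4.8, -4.7, -6.4]
opening: 0.146
grip_force: 25.0
```

```bash
cat > a.py <<'E'
from h import *
def ang(box,f,n):
    s=snap(n); C=cloud(s); c=s['color'].astype(int)
    D=C-np.r_[719,-31.3,50]; X=D[...,0]*.964+D[...,1]*.267; Y=-D[...,0]*.267+D[...,1]*.964; Z=D[...,2]
    r=np.hypot(X,Z); k=(abs(Y)<130)&(r<185)&(r>40)&(X<20)&(Z>10)&(c[...,0]>100)&(s['depth']>0)&(abs(c[...,0]-c[...,2])<40)
    P=C[k]
    for _ in range(4):
        m=P.mean(0); v=np.linalg.svd(P-m,full_matrices=False)[2][2]; P=P[abs((P-m)@v)<max(4,1.5*np.std((P-m)@v))]
    v*=np.sign(v[2]); print(n,len(P),v.round(3),'board angle',np.degrees(np.arctan2(v[0]*.964+v[1]*.267,v[2])).round(2))
    k=(abs(Y-167)<15)&(c[...,2]>90)&(c[...,1]<70)&(c[...,0]<70)&(r<200)&(r>25)
    if k.sum()>40:
        A=np.c_[X[k],Z[k]]; d=np.linalg.svd(A-A.mean(0),full_matrices=False)[2][0]; d*=np.sign(d[1]); print(' ptr',k.sum(),np.degrees(np.arctan2(d[1],-d[0])).round(2))
ang(0,0,'scene'); ang(0,0,'side'); st=bot.sense(); print(st['tool_pos'],st['force'],st['grip_force'],st['opening'])
E
python3 a.py
```

```text
scene 6802 [0.54  0.148 0.829] board angle 34.02
 ptr 345 61.19
side 660 [0.541 0.147 0.828] board angle 34.12
 ptr 107 59.97
[527.80116372 -88.38234022 156.88285648] [-7.15527066 -4.24239133  9.52677132] 25.002216696739197 0.14473958391443767
```

play_rows:
  series: [0.05,0,0.66,-0.92,0,0.05,0,0.7,-0.89,0,0.05,0,0.74,-0.85,0,0.05,0,0.78,-0.82,0,0.05,0,0.82,-0.78,0,0.05,0,0.85,-0.74,0,0.05,0,0.89,-0.7,0,0.05,0,0.92,-0.66,0,0.05,0,0.95,-0.61,0,0.05,0,1.01,-0.59,0]

```text
t: 10.4
tool_pos: [604.5, -67.4, 233.0]
tool_rot: [-179.5, 0.1, 105.4]
force: [-20.8, -6.7, 21.7]
opening: 0.146
grip_force: 25.0
```

```bash
python3 a.py
```

```text
scene 7946 [0.839 0.23  0.493] board angle 60.45
 ptr 351 61.17
side 13 [ 0.83  -0.403  0.385] board angle 60.95
 ptr 265 61.17
[607.10781441 -66.72034481 234.13929219] [-16.07287816  -6.44221009  24.912264  ] 25.00323325395584 0.14133119373320818
```

play_rows:
  series: [0.05,0,-0.1,-0.2,0,0.05,0,0,0,0,0.05,0,0,0,0,0.35,0,0,0,0,0.35,0,0,0,0,0.35,0,0,0,0,0.35,0,0,0,0,0.35,0,0,0,0,0.35,0,0,0,0,0.35,0,0,0,0]

```text
t: 11.5
tool_pos: [608.1, -65.9, 233.1]
tool_rot: [-180.0, -0.0, 105.5]
force: [-0.9, -0.9, -0.2]
opening: 0.354
grip_force: 0.0
```

```bash
python3 a.py
```

```text
scene 7953 [0.845 0.232 0.482] board angle 61.19
 ptr 352 61.06
side 13 [ 0.883 -0.105  0.457] board angle 60.95
 ptr 267 61.12
[608.10345892 -65.9362926  233.04811376] [-0.09531591  0.00837355 -0.77094368] 0.0 0.3479717570252203
```

Board 61.2°, pointer 61.1°. Withdraw straight up.

play_rows:
  series: [0.35,0,0,-0.5,0,0.35,0,0,-1,0,0.35,0,0,-1,0,0.35,0,0,-1.5,0,0.35,0,0,-1.5,0,0.35,0,0,-1.5,0,0.35,0,0,-1.5,0,0.35,0,0,-1.5,0,0.35,0,0,0,0,0.35,0,0,0,0]

```text
t: 12.6
tool_pos: [608.1, -66.0, 333.7]
tool_rot: [179.9, 0.0, 105.5]
force: [0.3, -0.3, -0.1]
opening: 0.352
grip_force: 0.0
```

```bash
python3 a.py; python3 -c "
from h import *
cv2.imwrite('pics/f.png',np.load('side.npz')['color'])"
```

```text
scene 7981 [0.845 0.231 0.483] board angle 61.15
 ptr 346 61.32
side 12 [ 0.853 -0.333  0.402] board angle 61.23
 ptr 269 61.25
[607.69560138 -66.0407815  332.6293295 ] [-0.43833691 -0.87442722  0.12676906] 0.0 0.35203660529059655
```

View pics/f.png

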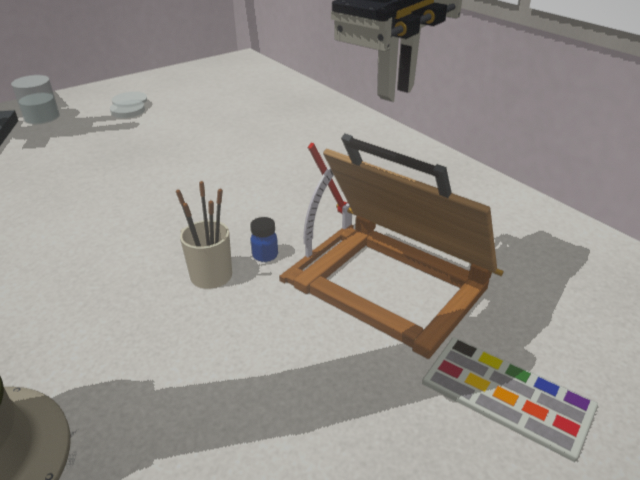

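The board stands parallel to the pointer. Its handle is at about (395,160), the pointer tip at (312,147), and the gripper is clear above. The mug, ink jar and palette are unmoved.

```bash
python3 -c "
from workcell import bot
print(bot.sign_off())"
```

```text
the job is handed in; nothing more can be done
None
```

The job is handed in: the board stands by itself at about 61.2° against the pointer's 61.2°, the gripper is clear of it, and in the last camera view the pointer, mug, ink jar and palette had not moved; sign-off returned no verdict.

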